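Run a loaded board out to the gauge pointer and hold it there

ROBOT

A 6-joint arm with a two-finger parallel gripper is mounted at the origin on a cart in front of the work surface, level with it; the furniture and walls round the work are solid. World frame = base frame: x ahead of the robot, y to its left, z up, the work surface at z = 0. Lengths are in m, angles in rad, forces in N, time in s.
With the tool pointing down it reaches from about 0.3 to 0.775 m from the base axis. Payload 14.6 kg.
Tool frame: the origin (TCP) lies at the very end of the fingers, on their centre line; the grasp point (between the pads) lies 19 mm behind it (ctrl.grasp_offset is the distance from the TCP to the grasp point, in m); z points along the fingers, y is the line along which they close (so a half turn about z gives the same grasp; the last joint's range is limited). The gripper opens to 94 mm and grips with 3 to 60 N. Pads are 16 mm wide; open, the fingers measure 119 mm over their backs; the gripper's body (75 mm by 177 mm) begins 78 mm behind the grasp point.
Start: joints at [-1.246, 0.3, 1.521, -0, 1.321, -0.067], TCP at [0.21, -0.508, 0.205] pointing down, gripper open.
Joint ranges: [-3.03, 3.03], [-0.79, 2.21], [0.23, 2.52], [-1.04, 4.18], [0, 3.07], [-2.55, 2.55]. Speed limits (rad/s): [2.22, 2.22, 2.57, 3.14, 3.14, 3.14].

INTERFACE

Orientations are given as [roll, pitch, yaw] about the fixed x, y, z axes, in that order (R = Rz(yaw) Ry(pitch) Rx(roll)).
In Python, from station import ctrl gives the robot as it stands.
- The arm moves only by the tool step_arm, never from a script. Its argument "plan" is a list that holds one entry, the list of rows, each a list of 6 numbers: the shift along the tool's x, y, z in units of 30 mm (1.0 is 30 mm), then the turn, a rotation vector about the tool's x, y, z in units of 6 degrees (1.0 is 6 degrees). In form: [[[dx, dy, dz, wx, wy, wz], ...]]. A call has 1 to 8 rows; each row is the pose to reach, as a shift and turn from the pose commanded when the call began, along the tool's axes at that moment; what a row does not reach only later rows make up. A row lasts 1/12 s, in which the tool goes at most 41.7 mm and 7.16 degrees, less where a joint would pass 70% of its speed; a pose out of reach is approached as far as the arm can. A call with a gripper value outside its range is refused whole. "grip" is the opening, from 0 (shut) to 1 (fully open), set as the call begins (left out, the last holds). The fingers move at their own pace and stop on an object; "squeeze" is the grip in N (left out, the last holds). Time passes only in rows, so rows that repeat a pose let the fingers close. It gives the time, the measured TCP pose, the force, the opening and the grip force at its end, in the units of the state.
- ctrl.get_obs(): the state, without advancing time (a new reading comes with each control period).
- ctrl.camera(name): name is "scene" or "top"; returns the picture (400x640x3 uint8, red, green, blue); there is no depth.
- ctrl.camera_model(name): a dict with "intrinsics" (3x3 intrinsics, pixels), "k1" (the pictures are not rectified: a ray, as slopes to the right and down, at radius r is drawn at 1 + k1 r^2 times it, then the intrinsics apply), "R" (3x3) and "t" (3): a world point X has camera coordinates R X + t. Camera axes: x right, y down, z forward; pixel columns grow to the right and rows downward; lengths in m; the calibration is good to about 2 mm. A picture is of the moment at which its call begins. camera_model takes no time and is no camera call.
- ctrl.hand_in(): hands the job in; it is judged then, once.
Trained networks look in the newest picture that a camera, given by its name, has taken for a name from the list of things; names that differ only in an ending like _2 or _b are one class to them, and where a whole thing is asked for, a point or a joint stands for the part that bears it (a point fixed in the world has none). Each returns a list of dicts, best first, with "confidence" (0 to 1); they miss things now and then, are a little off and sometimes report something else, mostly with a low value. They report only what shows in the picture. A call takes as long as a camera call.
- ctrl.masks_of(query, camera): "pixels" (400x640 bool, what is visible of it) and "at" ([column, row] in pixels, amid what is visible of it).
- ctrl.place_of(query, camera): "at" ([column, row] in pixels: a listed point, or the origin of a listed thing).
The state is a dict: "time_s": time; "qpos": joint angles; "joint_vel": joint speeds; "tau": joint torques, N m; "ee_pos": TCP position; "eef_rot": TCP orientation; "force": force on the tool from outside, world axes, zero at the start; "moment": the same for the moment, N m; "grip_width": finger opening in m; "grip_force": force on a finger pad.
Only numpy, scipy, OpenCV 4.12 (cv2) and the standard library are available. Lean on these libraries where they do the work, as an engineer would, in place of code of your own. Each camera call takes 0.05 s, during which the arm holds its last target. There are 200 camera calls.

TASK

First press the hinged cover of the little box on the board down until it snaps shut. Then slide the board straight out over the edge of its stand, without lifting it off, until its outer end is level with the pointer of the gauge. Its outer half is the heavy one, so it would tip if let go: finish while still holding the board, pressed down flat on the stand with its end at the pointer, and do not let go. Leave the other things on the table where they are.

Things in the scene. Friction and masses are not known exactly. Their poses are not given: they have to be found in the camera images.
- stand: Fixed grey steel bench stand: foot, column, flat head plate 120 (x) x 200 (y) x 20 mm. Origin: centre of the foot's underside, on the table. +z up; +y is OUTWARD (to the robot's left), the way the board is to slide. Head's top at z = 180 mm, outer edge at y = +100 mm. A flat steel gauge arm (x = -68 to -60, top at z = 176 mm) runs along the -x side out to y = +270 mm.
- stand_edge (a point): Middle of the outer top edge of the stand's head plate, axes as the stand.
- pointer_tip (a point): Tip of the gauge's pointer: a plain white blade 3 mm thick and 14 mm high standing out toward +x from a small grey carriage fixed on the gauge arm. It ends 7 mm beside a centred board, 12 mm above the head's top. Axes as the stand. The middle of the blade's thickness is the mark; the board's outer end face is to come level with it in y. It is 115 to 150 mm beyond the stand's edge.
- board: Loose pale board 80 (x) x 240 (y) x 18 mm on the stand's head, in all about 0.64 kg (may vary by 25 %). Origin: centre of its underside; +y to its outer end, nearly along the stand's +y. Grey box 70 (x) x 64 (y) x 32 mm full of steel on it, centred at y = +60. Balance point about 95 mm from the outer end, which starts 10 mm inside to 25 mm beyond the stand's edge, so pressing the box tips nothing.
- board_end (a point): Middle of the upper edge of the board's outer end face, at (0, +120, 18) mm in the board's frame; axes as the board.
- cleat (a point): Centre of the top face of the cleat, a darker wooden block 60 (x) x 24 (y) x 38 mm standing across the board's inner end at y = -95 mm; 56 mm above the board's underside, axes as the board. Good to grip between its inner and outer faces (fingers closing along y), or to press on.
- cover (a joint): Angle of the box's grey cover: 0 = fully shut, more = open (up to 1.0 rad). Starts half open (0.4 to 0.75), stays where left. Moves easily (under 1 N) down to about 0.15 rad, where a sprung catch resists: about 4 N at the free edge, 6 N halfway to the hinge. Pushed past it, it snaps to its stop at 0 and is held shut.
- cover_edge (a point): Middle of the upper free edge of the cover, a plate 78 (x) x 66 (y) x 4 mm; moves with it. In the board's frame the hinge runs along y at x = +37, y = +60, z = 52 mm, and the free edge is on the -x side, 79 mm from the hinge. Shut, the cover's top is 56 mm above the board's underside.
- spanner: Bystander, not to be moved: bright steel spanner 174 mm long lying on the table. Origin: centre of its underside.
- bearing: Bystander, not to be moved: steel ball bearing, 36 mm wide, 11 mm high. Origin: centre of its underside.
- piston: Bystander, not to be moved: light metal engine piston, 58 mm wide, 50 mm high. Origin: centre of its underside.
- oil_filter: Bystander, not to be moved: blue oil filter can, 68 mm wide, 67 mm high. Origin: centre of its underside.
- sprocket: Bystander, not to be moved: grey steel sprocket, 75 mm wide, 8 mm thick. Origin: centre of its underside.
- relay: Bystander, not to be moved: black relay with blade terminals on top, 29 x 28 x 36 mm. Origin: centre of its underside.

How it is judged:
By the outcome, as a careful person would: the job done as asked, in the order asked, and still so for the second after the job is handed in, while the arm keeps its last pose, push and grip.
It also fails if it takes over 54 s, if anything falls off the work surface, if the arm or the gripper's body presses on something with over 40 N, if the wrist force passes 120 N, or if a joint passes its speed limit or range.

## Working session

There is one attempt and no reset: what is moved stays moved. The work goes in short steps, Python scripts to look and compute and a tool call to move; the robot and the scene stay as the last step left them, time stands still between calls to the robot, and variables do not carry over. Pictures are saved under pics/ and viewed, at most 10 in all, crops included, and the job is handed in when it is done.

Besides the shell and the picture viewer there is one more tool, called after ">>>" by a JSON object that holds its "api" and its "payload", one argument or row to a line. step_arm: Moves the arm, as the interface text tells. Its arguments: {"type":"object","properties":{"plan":{"type":"array","items":{"type":"array","items":{"type":"array","items":{"type":"number"}}}},"grip":{"type":"number"},"squeeze":{"type":"number"}},"required":["plan"]}

```bash
mkdir -p pics
cat > h.py <<'E'
import numpy as np, cv2
from scipy.optimize import least_squares
from station import ctrl
CM={n:ctrl.camera_model(n) for n in("scene","top")}
def proj(X,n):
    m=CM[n];c=np.asarray(m["R"])@np.asarray(X,float)+np.asarray(m["t"]);s=c[:2]/c[2]
    s=s*(1+m["k1"]*(s@s));K=np.asarray(m["intrinsics"]);return K[:2,:2]@s+K[:2,2]
def tri(px,z=None):
    "px: {cam:[c,r]}; optional known z"
    f=lambda X:np.concatenate([proj(X,n)-np.asarray(p) for n,p in px.items()]+([[(X[2]-z)*2000]] if z is not None else []))
    r=least_squares(f,[0.5,0,0.2]);return r.x,np.sqrt(np.mean(r.fun**2))
E
python3 - <<'E'
from h import *
for n in CM:
    cv2.imwrite(f"pics/{n}0.png",ctrl.camera(n)[:,:,::-1]);print(n,-np.array(CM[n]["R"]).T@CM[n]["t"],np.array(CM[n]["R"])[2],CM[n]["intrinsics"][0][0])
for q in["stand","stand_edge","pointer_tip","board","board_end","cleat","cover_edge"]:
    d={}
    for n in CM:
        r=ctrl.place_of(q,n)
        print(q,n,[(np.round(x["at"],1).tolist(),round(x["confidence"],2)) for x in r[:2]])
        if r:d[n]=r[0]["at"]
    if len(d)==2:
        X,e=tri(d);print("   ",X.round(4),e.round(2))
print(ctrl.get_obs())
E
```

```text
scene [ 0.56029436 -0.34785755  0.89862705] [-0.06283526  0.63537012 -0.76964702] 401.8306543538585
top [0.21559444 0.28341088 1.33290272] [ 0.21246856 -0.01609784 -0.9770353 ] 439.86393878080446
stand scene [([310.2, 213.3], 0.81), ([322.6, 110.2], 0.53)]
stand top [([355.7, 248.5], 0.74)]
    [0.4121 0.2171 0.0959] 16.51
stand_edge scene [([319.1, 145.6], 0.58)]
stand_edge top [([386.2, 167.8], 0.22)]
    [0.4886 0.1337 0.4312] 3.62
pointer_tip scene [([323.6, 111.2], 0.53)]
pointer_tip top [([358.4, 249.0], 0.7), ([268.6, 205.5], 0.65)]
    [0.412  0.2428 0.3795] 31.42
board scene [([306.8, 174.0], 0.87)]
board top [([312.4, 213.1], 0.72)]
    [0.4438 0.2995 0.1775] 0.08
board_end scene [([322.9, 137.3], 0.89), ([288.2, 266.9], 0.73)]
board_end top [([266.3, 207.5], 0.59)]
    [0.4678 0.4198 0.1912] 0.2
cleat scene [([292.4, 188.8], 0.87), ([357.2, 306.5], 0.69)]
cleat top [([349.4, 208.3], 0.97), ([228.3, 218.0], 0.26)]
    [0.4316 0.2022 0.2354] 1.14
cover_edge scene [([299.2, 131.2], 0.61)]
cover_edge top [([286.4, 218.2], 0.93)]
    [0.4195 0.3632 0.2564] 0.74
{'time_s': 0.8, 'qpos': array([-1.24561860e+00,  2.99908645e-01,  1.52102121e+00,  7.50689652e-06,
        1.32068891e+00, -6.65919469e-02]), 'joint_vel': array([-2.15291402e-03, -1.14416863e-04, -2.77417533e-03, -1.54185944e-03,
       -2.29888277e-05,  5.32743114e-04]), 'tau': array([ 7.83953783e-04, -5.31626165e+01, -3.52903998e+01,  7.09024840e-02,
        2.12362799e-02, -2.62698535e-05]), 'ee_pos': array([ 0.21000171, -0.5083129 ,  0.20543185]), 'eef_rot': array([-3.14156708e+00, -8.99518898e-06,  3.91767811e-01]), 'force': array([-0.07332599, -0.63150726,  0.40395405]), 'moment': array([-0.02255325, -0.01302207, -0.00882167]), 'grip_force': 0.0, 'grip_width': 0.09385570172980208}
```

Run:
```python
from h import *
a=cv2.imread("pics/scene0.png")[60:260,220:420];b=cv2.imread("pics/top0.png")[130:290,180:420]
cv2.imwrite("pics/sc.png",cv2.resize(a,(600,600),interpolation=2));cv2.imwrite("pics/tc.png",cv2.resize(b,(800,533),interpolation=2))
```

```text
(no output)
```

View pics/scene0.png

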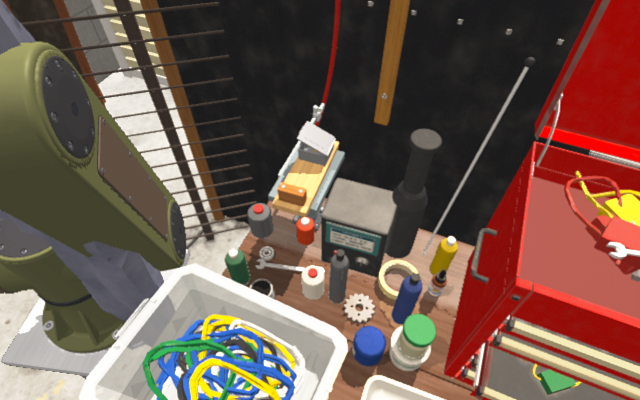

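View pics/sc.png

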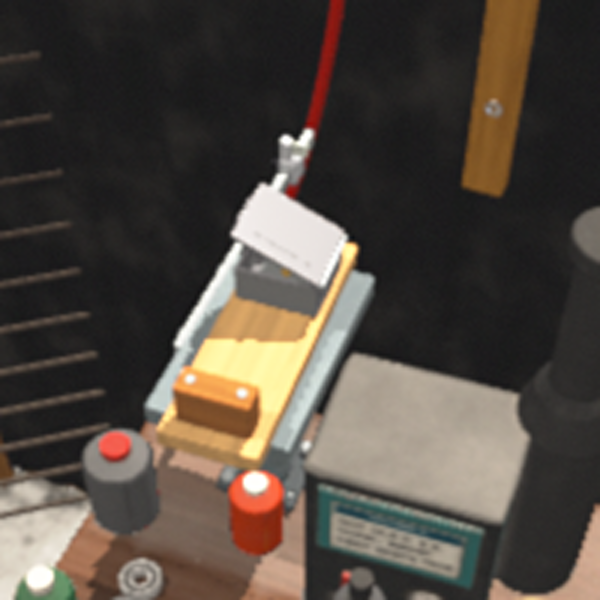

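View pics/tc.png

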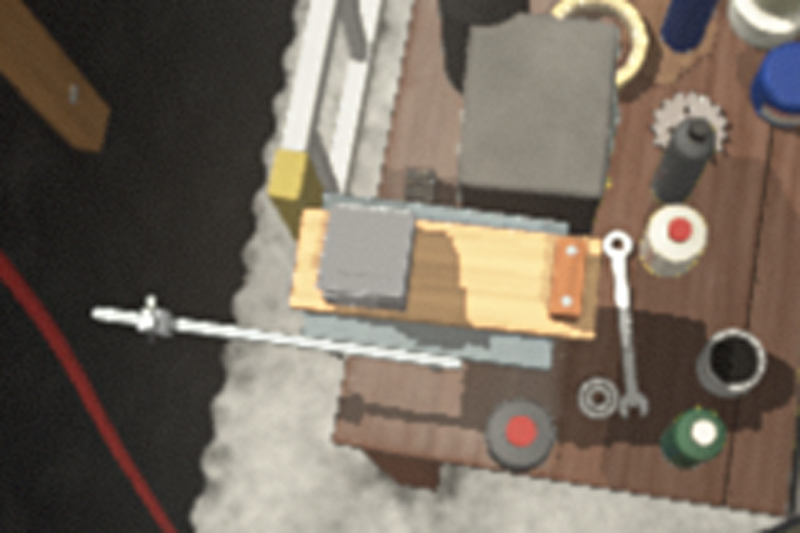

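The top crop shows the board's outer end to the left at about (270,207), the cleat at (349,212) and the pointer carriage at about (226,225). In the scene crop the carriage is at about (317,112). I'll zoom in on the pointer and the stand corners.

Run:
```python
from h import *
a=cv2.imread("pics/scene0.png")[90:130,295:345];b=cv2.imread("pics/top0.png")[205:245,200:250]
cv2.imwrite("pics/z1.png",np.vstack([cv2.resize(x,None,fx=7.5,fy=7.5,interpolation=0) for x in(a,b)])[:600])
# points at known heights
U=lambda n,c,o,s:(np.array(c)/s+o)
t=lambda c,z:tri({"top":U("top",c,[180,130],3.3333)},z)[0].round(4)
for nm,c,z in[("headTL",(325,195),.18),("headTR",(568,222),.18),("headBR",(552,367),.18),("armR",(460,362),.176),("armL",(95,313),.176),("bOutTop",(302,209),.198),("bOutBot",(291,306),.198),("bInBot",(594,337),.198),("bInTop",(603,238),.198),("ptr",(150,298),.192)]:
    print(nm,t(c,z))
s=lambda c,z:tri({"scene":U("s",c,[220,60],3.0)},z)[0].round(4)
for nm,c,z in[("headOutR",(373,283),.18),("headInL",(147,410),.18),("bInL",(160,435),.198),("bInR",(262,460),.198),("bOutR",(357,247),.198),("ptr",(310,133),.192)]:
    print("s",nm,s(c,z))
```

```text
headTL [0.5205 0.3874 0.18  ]
headTR [0.4786 0.1936 0.18  ]
headBR [0.3627 0.2192 0.18  ]
armR [0.3744 0.2912 0.176 ]
armL [0.4424 0.5805 0.176 ]
bOutTop [0.5061 0.405  0.198 ]
bOutBot [0.4286 0.4193 0.198 ]
bInBot [0.3806 0.1849 0.198 ]
bInTop [0.4588 0.1688 0.198 ]
ptr [0.4471 0.5317 0.192 ]
s headOutR [0.5275 0.3765 0.18  ]
s headInL [0.3689 0.2157 0.18  ]
s bInL [0.3881 0.1796 0.198 ]
s bInR [0.4658 0.1671 0.198 ]
s bOutR [0.5108 0.3992 0.198 ]
s ptr [0.4511 0.5526 0.192 ]
```

View pics/z1.png

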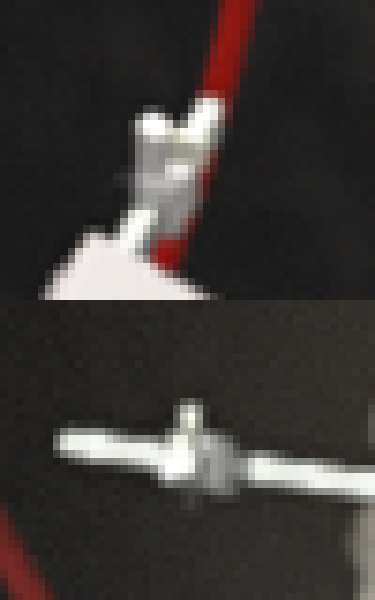

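```bash
cat >> h.py <<'E'
def Rz(a): return np.array([[np.cos(a),-np.sin(a),0],[np.sin(a),np.cos(a),0],[0,0,1]])
def fit(obs,x0):
    "obs: (cam,pixel,local point with z above the table); pose x,y,yaw"
    W=lambda p,l:Rz(p[2])@np.array(l)+[p[0],p[1],0]
    r=least_squares(lambda p:np.concatenate([proj(W(p,l),n)-u for n,u,l in obs]),x0,loss="soft_l1")
    return r.x,r.fun.reshape(-1,2),lambda l:W(r.x,l)
T=lambda c,r:np.array([180+c/3.3333,130+r/3.3333]);S=lambda c,r:np.array([220+c/3,60+r/3])
E
python3 - <<'E'
from h import *
st=[("top",T(325,195),[.06,.1,.18]),("top",T(568,222),[.06,-.1,.18]),("top",T(552,367),[-.06,-.1,.18]),("top",T(95,313),[-.064,.27,.176]),
("scene",S(373,283),[.06,.1,.18]),("scene",S(147,410),[-.06,-.1,.18])]
bd=[("top",T(302,209),[.04,.12,.198]),("top",T(291,306),[-.04,.12,.198]),("top",T(594,337),[-.04,-.12,.198]),("top",T(603,238),[.04,-.12,.198]),
("scene",S(160,435),[-.04,-.12,.198]),("scene",S(262,460),[.04,-.12,.198]),("scene",S(357,247),[.04,.12,.198])]
p,f,W=fit(st,[.44,.3,-.2]);print("stand",p.round(4));print(f.round(1).tolist())
q,g,B=fit(bd,[.44,.3,-.2]);print("board",q.round(4));print(g.round(1).tolist())
sc=lambda X:((proj(X,"scene")-[295,90])*7.5).round(0);tp=lambda X:((proj(X,"top")-[200,205])*7.5+[0,300]).round(0)
for nm,l in[("armend",[-.064,.27,.176])]+[(f"tip y{y} z{z}",[-.047,y,z]) for y in(.22,.235,.25) for z in(.185,.199)]+[("root",[-.064,.235,.185])]:
    print(nm,sc(W(l)),tp(W(l)))
print("cleat",B([0,-.095,.236]),"hinge",B([.037,.06,.232]),"end",B([0,.12,.198]))
for th in(.3,.5,.7):
    e=B([.037-.079*np.cos(th),.06,.234+.079*np.sin(th)]);print(th,e.round(4),proj(e,"scene").round(1),proj(e,"top").round(1))
E
```

```text
stand [ 0.4445  0.3026 -0.2243]
[[0.1, -1.7], [0.6, -0.9], [0.2, -0.4], [0.1, 0.1], [-0.5, -2.9], [-1.9, -1.2]]
board [ 0.4466  0.2934 -0.1849]
[[0.3, -0.7], [0.2, -0.3], [0.6, -1.8], [0.1, -1.9], [-1.0, -1.3], [-0.8, -0.5], [-0.9, -1.4]]
armend [198.  94.] [ 65. 442.]
tip y0.22 z0.185 [194. 164.] [203. 409.]
tip y0.22 z0.199 [194. 134.] [194. 402.]
tip y0.235 z0.185 [208. 140.] [162. 404.]
tip y0.235 z0.199 [209. 110.] [153. 397.]
tip y0.25 z0.185 [222. 116.] [121. 398.]
tip y0.25 z0.199 [223.  86.] [111. 391.]
root [166. 130.] [154. 450.]
cleat [0.42916638 0.20001523 0.236     ] hinge [0.49403535 0.34556939 0.232     ] end [0.46869836 0.41134961 0.198     ]
0.3 [0.4199 0.3594 0.2573] [300.1 131.7] [288.3 218.8]
0.5 [0.4259 0.3583 0.2719] [302.3 127.5] [288.1 215.3]
0.7 [0.4346 0.3567 0.2849] [305.8 124. ] [288.  210.7]
```

>>> {"api": "step_arm", "payload": {
  "plan": [
    [[0,0,-6.6,0,0,0],[0,0,-6.6,0,0,0],[0,0,-6.6,0,0,0],[0,0,-6.6,0,0,0],[0,0,-6.6,0,0,0],[0,0,-6.6,0,0,0]]
  ],
  "grip": 0
}}

```text
time_s: 1.3
ee_pos: [0.2102, -0.5088, 0.4103]
eef_rot: [3.132, 0.001, 0.392]
force: [0.2, -0.2, 1.1]
grip_width: 0.0576
grip_force: 0.0
```

>>> {"api": "step_arm", "payload": {
  "plan": [
    [[1.2,-0.65,0,0,0,-1],[2.4,-1.3,0,0,0,-2],[3.6,-2,0,0,0,-3],[4.9,-2.6,0,0,0,-4],[6.1,-3.3,0,0,0,-5],[7.3,-4,0,0,0,-6],[8.5,-4.6,0,0,0,-7],[9.75,-5.3,0,0,0,-8]]
  ]
}}

```text
time_s: 1.97
ee_pos: [0.4197, -0.2489, 0.4033]
eef_rot: [3.142, 0.0, 1.235]
force: [-0.1, -1.0, -0.2]
grip_width: 0.0042
grip_force: 0.0
```

```bash
cat >> h.py <<'E'
from scipy.spatial.transform import Rotation as Ro
def go(xyz,yaw=None):
    "units for a move to xyz/yaw (tool down) from the measured pose"
    o=ctrl.get_obs();R=Ro.from_euler("xyz",o["eef_rot"]);d=R.inv().apply(np.array(xyz)-o["ee_pos"])/.03
    w=np.zeros(3) if yaw is None else (R.inv()*Ro.from_euler("xyz",[np.pi,0,yaw])).as_rotvec(degrees=True)/6
    print(round(o["time_s"],2),o["ee_pos"].round(4),o["eef_rot"].round(3),o["force"].round(1),"-> d",d.round(2),"w",w.round(2))
E
python3 - <<'E'
from h import *
go([.46,.06,.40],2.1)
E
```

```text
1.97 [ 0.4197 -0.2489  0.4033] [3.142 0.    1.235] [-0.1 -1.  -0.2] -> d [10.16 -2.13  0.11] w [ 0.    0.   -8.26]
```

>>> {"api": "step_arm", "payload": {
  "plan": [
    [[1.3,-0.3,0,0,0,-1],[2.6,-0.5,0,0,0,-2],[3.9,-0.8,0,0,0,-3],[5.2,-1.1,0,0,0,-4],[6.5,-1.4,0,0,0,-5],[7.7,-1.6,0,0,0,-6],[8.9,-1.9,0,0,0,-7.1],[10.15,-2.1,0,0,0,-8.25]]
  ]
}}

```text
time_s: 2.63
ee_pos: [0.4609, 0.0592, 0.4035]
eef_rot: [3.141, 0.0, 2.099]
force: [0.4, -0.1, 0.1]
grip_width: 0.0004
grip_force: 0.0
```

Run:
```python
from h import *
go([.4403,.3557,.33],2.95)
```

```text
2.63 [0.4609 0.0592 0.4035] [3.141 0.    2.099] [ 0.4 -0.1  0.1] -> d [8.88 4.39 2.45] w [ 0.    0.   -8.13]
```

>>> {"api": "step_arm", "payload": {
  "plan": [
    [[1.1,0.55,0,0,0,-1],[2.2,1.1,0,0,0,-2],[3.3,1.6,0,0,0,-3],[4.4,2.2,0.3,0,0,-4],[5.5,2.7,0.8,0,0,-5],[6.6,3.3,1.4,0,0,-6],[7.7,3.8,2,0,0,-7.1],[8.88,4.39,2.45,0,0,-8.1]]
  ]
}}

```text
time_s: 3.3
ee_pos: [0.4417, 0.3552, 0.3283]
eef_rot: [-3.141, -0.001, 2.947]
force: [1.2, -0.0, 0.6]
grip_width: 0.0004
grip_force: 0.0
```

Run:
```python
from h import *
for n in CM: cv2.imwrite(f"pics/{n}1.png",ctrl.camera(n)[:,:,::-1])
a=cv2.imread("pics/scene1.png")[60:230,230:430];b=cv2.imread("pics/top1.png")[130:300,180:380]
cv2.imwrite("pics/v1.png",np.hstack([cv2.resize(x,(400,340),interpolation=2) for x in(a,b)]))
go([.4403,.3557,.25],2.95)
```

```text
3.4 [0.4408 0.3574 0.326 ] [-3.138 -0.004  2.95 ] [ 0.4 -0.1 -0.8] -> d [-0.01 -0.05  2.53] w [-0.03 -0.04  0.  ]
```

View pics/v1.png

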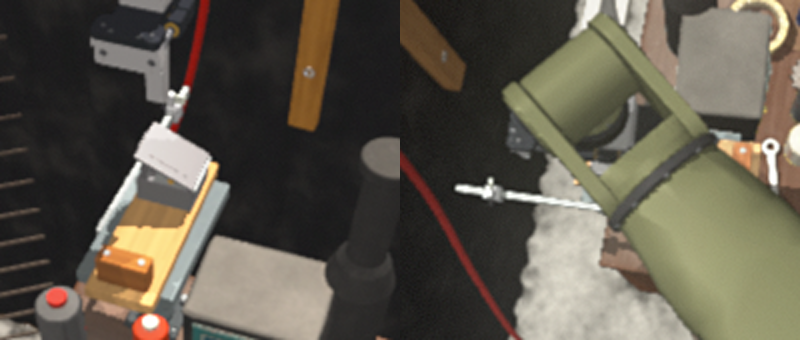

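The scene view shows the closed fingers at about (308,109), above the open cover, with the board undisturbed. The top view is partly hidden by the arm, but the pointer stays visible. Next I press down.

>>> {"api": "step_arm", "payload": {
  "plan": [
    [[0,0,0.5,0,0,0],[0,0,1,0,0,0],[0,0,1.5,0,0,0],[0,0,1.8,0,0,0],[0,0,2.1,0,0,0],[0,0,2.4,0,0,0],[0,0,2.6,0,0,0],[0,0,2.7,0,0,0]]
  ]
}}

```text
time_s: 4.07
ee_pos: [0.4424, 0.3536, 0.2484]
eef_rot: [-3.141, -0.0, 2.942]
force: [-0.2, 0.6, 0.8]
grip_width: -0.0
grip_force: 0.1
```

>>> {"api": "step_arm", "payload": {
  "plan": [
    [[0,0,0.05,0,0,0],[0,0,0.1,0,0,0],[0,0,0.15,0,0,0],[0,0,0.2,0,0,0],[0,0,0.2,0,0,0]]
  ]
}}

```text
time_s: 4.48
ee_pos: [0.4426, 0.3539, 0.2438]
eef_rot: [3.141, 0.001, 2.942]
force: [-2.4, -0.8, 5.3]
grip_width: 0.0008
grip_force: 2.5
```

>>> {"api": "step_arm", "payload": {
  "plan": [
    [[0,0,0.07,0,0,0],[0,0,0.14,0,0,0],[0,0,0.21,0,0,0],[0,0,0.28,0,0,0],[0,0,0.28,0,0,0]]
  ]
}}

```text
time_s: 4.9
ee_pos: [0.4426, 0.354, 0.2359]
eef_rot: [3.14, 0.001, 2.942]
force: [-3.3, -1.3, 9.6]
grip_width: 0.0007
grip_force: 4.8
```

>>> {"api": "step_arm", "payload": {
  "plan": [
    [[0,0,0.05,0,0,0],[0,0,0.1,0,0,0],[0,0,0.1,0,0,0]]
  ]
}}

```text
time_s: 5.15
ee_pos: [0.4427, 0.3542, 0.2352]
eef_rot: [3.138, 0.003, 2.942]
force: [-9.7, -5.3, 28.7]
grip_width: 0.0002
grip_force: 13.8
```

>>> {"api": "step_arm", "payload": {
  "plan": [
    [[0,0,-0.8,0,0,0],[0,0,-2,0,0,0],[0,0,-3.2,0,0,0],[0,0,-3.2,0,0,0]]
  ]
}}

```text
time_s: 5.48
ee_pos: [0.4435, 0.3544, 0.3346]
eef_rot: [3.134, 0.007, 2.942]
force: [-0.3, -0.1, 0.3]
grip_width: 0.0004
grip_force: 0.0
```

>>> {"api": "step_arm", "payload": {
  "plan": [
    [[0,-1.2,0,0,0,0],[0,-2.4,0,0,0,0],[0,-3.6,0,0,0,0],[0,-4.8,0,0,0,0],[0,-6,0,0,0,0],[0,-7.2,0,0,0,0],[0,-7.2,0,0,0,0]]
  ],
  "grip": 1
}}

```text
time_s: 6.07
ee_pos: [0.3989, 0.1382, 0.3279]
eef_rot: [-3.141, 0.002, 2.939]
force: [0.5, 1.2, 0.5]
grip_width: 0.0439
grip_force: 0.0
```

Run:
```python
from h import *
for n in CM:
    cv2.imwrite(f"pics/{n}2.png",ctrl.camera(n)[:,:,::-1])
    for q in("cleat","board_end","cover_edge","pointer_tip"):
        print(q,n,[(np.round(x["at"],1).tolist(),round(x["confidence"],2)) for x in ctrl.place_of(q,n)[:2]])
a=cv2.imread("pics/scene2.png")[80:240,240:400];b=cv2.imread("pics/top2.png")[150:290,190:390]
cv2.imwrite("pics/v2.png",np.vstack([np.hstack([cv2.resize(a,(480,480),interpolation=2)]),]));cv2.imwrite("pics/v2t.png",cv2.resize(b,(800,560),interpolation=2))
go([.4292,.2,.206],2.95)
```

```text
cleat scene [([290.9, 188.3], 0.88)]
board_end scene [([323.0, 138.3], 0.96), ([307.9, 174.6], 0.51)]
cover_edge scene [([299.3, 138.6], 0.89)]
pointer_tip scene [([323.1, 138.4], 0.63), ([323.5, 110.5], 0.55)]
cleat top [([351.1, 208.3], 0.71)]
board_end top [([267.0, 208.5], 0.74)]
cover_edge top []
pointer_tip top [([228.8, 218.5], 0.64)]
6.57 [0.3996 0.1426 0.3274] [-3.141 -0.     2.943] [-0.1 -0.1  0.2] -> d [-0.59  2.07  4.05] w [-0.   -0.   -0.07]
```

View pics/v2.png

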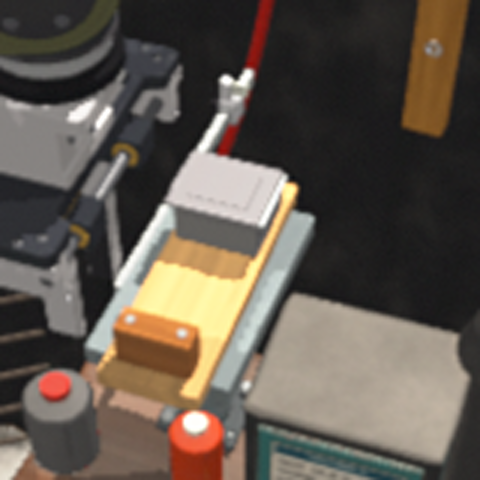

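The cover is shut flat, and the cleat sits at about (291,190) in the scene. The gripper is clear. Going to the cleat now.

Run:
```python
from h import *
X,e=tri({"scene":[290.9,188.3],"top":[351.1,208.3]});print(X,e);print(tri({"scene":[290.9,188.3],"top":[351.1,208.3]},.236))
print("end",tri({"scene":[323,138.3],"top":[267,208.5]}))
print("ptr",tri({"top":[225.3,219]},.192)[0],tri({"top":[228.8,218.5]},.192)[0],tri({"scene":[323.5,110.5]},.192)[0],tri({"scene":[323.5,110.5],"top":[225.3,219]}))
go([.430,.2015,.27],2.95)
```

```text
[0.42960666 0.19817843 0.24147751] 1.2407030522832145
(array([0.42955778, 0.19993156, 0.23609065]), np.float64(1.2770403106950392))
end (array([0.4669998 , 0.41898778, 0.1877927 ]), np.float64(0.15745028451356188))
ptr [0.44807401 0.53084318 0.192     ] [0.44850886 0.52144246 0.192     ] [0.45503618 0.52594621 0.192     ] (array([0.45177021, 0.53325016, 0.18483079]), np.float64(0.6258906790402831))
6.57 [0.3996 0.1426 0.3274] [-3.141 -0.     2.943] [-0.1 -0.1  0.2] -> d [-0.6   2.13  1.91] w [-0.   -0.   -0.07]
```

>>> {"api": "step_arm", "payload": {
  "plan": [
    [[-0.2,0.6,0.4,0,0,0],[-0.4,1.4,1,0,0,0],[-0.6,2.1,1.6,0,0,0],[-0.6,2.1,2,0,0,0],[-0.6,2.1,2,0,0,0]]
  ],
  "grip": 1
}}

```text
time_s: 6.98
ee_pos: [0.4291, 0.2008, 0.2648]
eef_rot: [-3.139, -0.004, 2.943]
force: [-0.5, -0.3, 0.0]
grip_width: 0.0942
grip_force: 0.0
```

>>> {"api": "step_arm", "payload": {
  "plan": [
    [[0,0,0.6,0,0,0],[0,0,1.2,0,0,0],[0,0,1.6,0,0,0],[0,0,1.8,0,0,0],[0,0,1.93,0,0,0],[0,0,1.93,0,0,0]]
  ]
}}

```text
time_s: 7.48
ee_pos: [0.4298, 0.2001, 0.21]
eef_rot: [3.142, 0.0, 2.942]
force: [-0.5, 0.1, -0.4]
grip_width: 0.0938
grip_force: 0.0
```

>>> {"api": "step_arm", "payload": {
  "plan": [
    [[0,0,0,0,0,0],[0,0,0,0,0,0],[0,0,0,0,0,0],[0,0,0,0,0,0],[0,0,0,0,0,0],[0,0,0,0,0,0],[0,0,0,0,0,0],[0,0,0,0,0,0]]
  ],
  "grip": 0,
  "squeeze": 12
}}

```text
time_s: 8.15
ee_pos: [0.4298, 0.2002, 0.2097]
eef_rot: [3.142, 0.0, 2.942]
force: [0.2, -0.5, 0.8]
grip_width: 0.0438
grip_force: 0.0
```

>>> {"api": "step_arm", "payload": {
  "plan": [
    [[0,0,0.03,0,0,0],[0,0,0.06,0,0,0],[0,0,0.1,0,0,0],[0,0,0.1,0,0,0]]
  ],
  "squeeze": 45
}}

```text
time_s: 8.48
ee_pos: [0.4298, 0.2004, 0.2066]
eef_rot: [3.141, 0.0, 2.942]
force: [1.0, 1.4, -0.8]
grip_width: 0.0236
grip_force: 45.0
```

>>> {"api": "step_arm", "payload": {
  "plan": [
    [[0,0,0.02,0,0,0],[0,0,0.04,0,0,0],[0,0,0.04,0,0,0],[0,0,0.04,0,0,0]]
  ]
}}

```text
time_s: 8.82
ee_pos: [0.4299, 0.2004, 0.2066]
eef_rot: [3.141, 0.001, 2.942]
force: [-4.8, -0.5, 12.4]
grip_width: 0.0236
grip_force: 45.0
```

Run:
```python
from h import *
import math
go([.4298,.2004,.2066]);print(ctrl.get_obs()["moment"])
cv2.imwrite("pics/top3.png",cv2.cvtColor(ctrl.camera("top"),4));cv2.imwrite("pics/scene3.png",cv2.cvtColor(ctrl.camera("scene"),4))
b=cv2.imread("pics/top3.png")[160:260,200:320];cv2.imwrite("pics/v3.png",cv2.resize(b,(720,600),interpolation=2))
print([(n,x["at"],x["confidence"]) for n in CM for x in ctrl.place_of("board_end",n)[:1]])
```

```text
8.82 [0.4299 0.2004 0.2066] [3.141e+00 1.000e-03 2.942e+00] [-4.8 -0.5 12.4] -> d [ 0.  0. -0.] w [0. 0. 0.]
[-0.11034617  0.76659359 -0.12794761]
[('scene', [324.0, 137.3], 0.77), ('top', [303.1, 188.3], 0.71)]
```

View pics/v3.png

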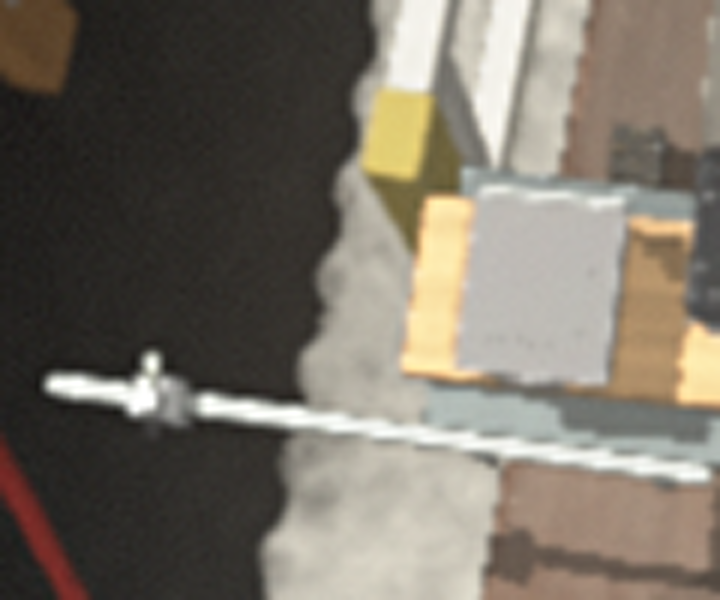

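The top view shows the board's end middle at about (269,207) and the blade tip at (225.3,218.7), so about 111 mm to go. I slide most of it first.

>>> {"api": "step_arm", "payload": {
  "plan": [
    [[0,0.1,0,0,0,0],[0,0.3,0,0,0,0],[0,0.5,0,0,0,0],[-0.02,0.7,0,0,0,0],[-0.02,0.9,0,0,0,0],[-0.03,1.1,0,0,0,0],[-0.03,1.3,0,0,0,0],[-0.03,1.4,0,0,0,0]]
  ]
}}

```text
time_s: 9.68
ee_pos: [0.4395, 0.2406, 0.2066]
eef_rot: [-3.14, 0.002, 2.941]
force: [-2.0, -13.0, 14.3]
grip_width: 0.024
grip_force: 45.0
```

>>> {"api": "step_arm", "payload": {
  "plan": [
    [[0,0.2,0,0,0,0],[0,0.4,0,0,0,0],[0,0.6,0,0,0,0],[-0.02,0.8,0,0,0,0],[-0.02,1,0,0,0,0],[-0.03,1.1,0,0,0,0],[-0.03,1.2,0,0,0,0],[-0.03,1.2,0,0,0,0]]
  ]
}}

```text
time_s: 10.35
ee_pos: [0.4475, 0.2759, 0.2066]
eef_rot: [-3.141, 0.002, 2.942]
force: [-1.1, -7.1, 11.8]
grip_width: 0.024
grip_force: 45.0
```

>>> {"api": "step_arm", "payload": {
  "plan": [
    [[0,0.2,0,0,0,0],[0,0.4,0,0,0,0],[0,0.6,0,0,0,0],[-0.02,0.7,0,0,0,0],[-0.02,0.7,0,0,0,0]]
  ]
}}

```text
time_s: 10.77
ee_pos: [0.4523, 0.2965, 0.2067]
eef_rot: [-3.141, 0.002, 2.942]
force: [-2.2, -7.6, 11.1]
grip_width: 0.0236
grip_force: 45.0
```

Run:
```python
from h import *
go([.4298,.2004,.2066])
cv2.imwrite("pics/top4.png",cv2.cvtColor(ctrl.camera("top"),4));cv2.imwrite("pics/scene4.png",cv2.cvtColor(ctrl.camera("scene"),4))
b=cv2.imread("pics/top4.png")[180:240,205:265];a=cv2.imread("pics/scene4.png")[95:145,300:350]
cv2.imwrite("pics/v4.png",np.hstack([cv2.resize(x,(400,400),interpolation=2) for x in(a,b)]))
```

```text
10.77 [0.4523 0.2965 0.2067] [-3.141e+00  2.000e-03  2.942e+00] [-2.2 -7.6 11.1] -> d [ 0.1  -3.29  0.  ] w [0. 0. 0.]
```

View pics/v4.png

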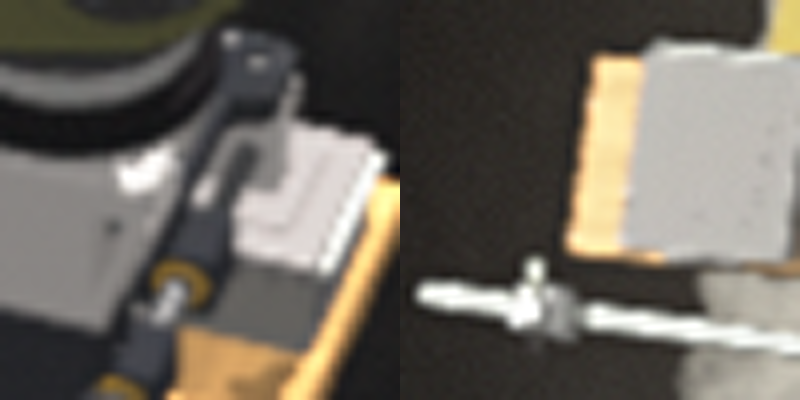

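The board's near end corner is at about (230,217.8), and the blade tip is at (225.3,219), so about 11–12 mm remain. I'll measure this to subpixel accuracy.

```bash
cat >> h.py <<'E'
def gap(im,yaw=-.2243,show=False,zb=.192):
    g=im.astype(float).max(2);ax=np.array([-np.sin(yaw),np.cos(yaw)]);pts=[]
    # board end edge: half-level crossing from dark (left) to wood (right), per row
    for r in range(191,216):
        row=g[r,222:250];hi=np.percentile(row[-12:],70) if 0 else 235;lo=np.median(row[:3]);h=(hi+lo)/2
        k=np.argmax(row>h)
        if k>0 and row[k]>h:pts.append(np.append(tri({"top":[222+k-1+(h-row[k-1])/(row[k]-row[k-1]),r]},.198)[0][:2],r))
    pts=np.array(pts);s=pts[:,:2]@ax
    t=pts[:,:2]@np.array([ax[1],-ax[0]]);m=np.abs(s-np.median(s))<.006;c=np.polyfit(t[m],s[m],1)
    out=[]
    for r in(218,219,220):
        w=np.clip(g[r,220:231]-g[r,216:219].mean()-8,0,None);u=220+(w*np.arange(11)).sum()/w.sum()
        P=tri({"top":[u,r]},zb)[0][:2];out.append((r,round(u,2),round(1000*(P@ax-np.polyval(c,P@np.array([ax[1],-ax[0]]))),1)))
    print("slope",c[0].round(3),"n",m.sum(),"sd",(s[m]-np.polyval(c,t[m])).std().round(4),"s",np.polyval(c,t[m].mean()).round(4),out)
E
python3 - <<'E'
from h import *
im=cv2.imread("pics/top4.png");gap(im)
print(im.max(2)[216:223,218:233]);print(im.max(2)[190:218:5,224:244])
E
```

```text
slope 0.022 n 25 sd 0.0004 s 0.6071 [(218, np.float64(226.06), np.float64(9.5)), (219, np.float64(224.79), np.float64(12.5)), (220, np.float64(224.74), np.float64(12.2))]
[[ 42  47  47  47  50  51  50  49  51  48  43 102 220 255 255]
 [ 48  44  47  51  47  47  45  46  45  47  41  81 167 235 251]
 [ 46  46  49  48  44  53  87 106  75  47  44  53  86 121 147]
 [ 47  45  46  46  44  82 171 210 137  59  44  48  48  49  57]
 [ 46  47  45  45  40  96 210 255 159  56  41  48  49  48  48]
 [ 42  42  41  43  43  95 190 238 151  59  42  43  49  47  51]
 [ 48  47  45  48  93 147 182 188 139 104  83  68  60  53  50]]
[[ 47  48  46  49  52  49  51  47  42 107 231 255 255 255 255 255 254 231
  200 191]
 [ 46  49  51  50  49  50  47  43 103 222 255 254 252 251 252 251 236 204
  191 193]
 [ 46  48  51  48  51  48  44  75 172 252 255 254 253 253 254 247 217 193
  192 193]
 [ 45  48  49  50  49  46  49 116 224 254 251 249 250 250 241 218 196 193
  194 194]
 [ 48  50  50  54  49  42 106 228 255 254 252 250 251 249 227 189 189 193
  194 195]
 [ 53  51  51  45  43 103 223 255 255 253 252 252 252 245 219 197 193 195
  194 196]]
```

>>> {"api": "step_arm", "payload": {
  "plan": [
    [[0,0.05,0,0,0,0.04],[0,0.1,0,0,0,0.09],[0,0.15,0,0,0,0.14],[0,0.2,0,0,0,0.19],[0,0.22,0,0,0,0.22],[0,0.22,0,0,0,0.22]]
  ]
}}

```text
time_s: 11.37
ee_pos: [0.4532, 0.3024, 0.2066]
eef_rot: [-3.14, 0.001, 2.918]
force: [-5.8, -10.0, 13.2]
grip_width: 0.0238
grip_force: 45.0
```

Run:
```python
from h import *
go([.4298,.2004,.2066])
im=cv2.cvtColor(ctrl.camera("top"),4);cv2.imwrite("pics/top5.png",im);gap(im)
print(im.max(2)[208:223,218:235])
```

```text
11.37 [0.4532 0.3024 0.2066] [-3.140e+00  1.000e-03  2.918e+00] [ -5.8 -10.   13.2] -> d [ 0.01 -3.49  0.01] w [0. 0. 0.]
slope 0.014 n 25 sd 0.0004 s 0.6132 [(218, np.float64(224.86), np.float64(6.2)), (219, np.float64(224.79), np.float64(6.0)), (220, np.float64(224.73), np.float64(5.7))]
[[ 48  46  49  49  50  49  50  49  48  45 106 227 255 254 252 251 251]
 [ 47  46  48  47  46  50  50  48  46  60 134 235 255 253 251 251 252]
 [ 48  46  48  47  48  48  50  47  46  73 158 242 254 252 252 252 252]
 [ 48  49  48  46  48  47  51  47  45  76 173 243 252 250 250 250 251]
 [ 49  45  50  50  46  49  50  50  43  94 202 254 252 249 249 249 247]
 [ 47  47  49  52  46  50  53  51  44 101 220 255 255 252 251 251 248]
 [ 48  45  47  49  49  53  52  52  45 103 224 255 255 255 255 255 252]
 [ 46  46  48  49  53  49  52  51  45  95 200 255 255 255 255 255 253]
 [ 45  44  45  44  52  48  50  48  45  57 109 157 173 178 184 193 198]
 [ 47  45  48  46  50  42  48  48  42  44  47  56  65  65  71  80  95]
 [ 47  49  45  47  47  56  88 105  74  48  46  48  42  46  47  46  50]
 [ 50  48  47  46  40  83 167 211 136  60  46  50  50  52  51  51  51]
 [ 47  47  48  44  39 100 212 255 160  57  42  50  50  51  51  51  52]
 [ 41  42  36  43  47  93 191 238 148  56  42  46  50  48  54  52  53]
 [ 44  50  44  49  92 148 182 188 139 107  85  67  57  51  51  52  56]]
```

Run:
```python
from h import *
im=cv2.imread("pics/scene0.png");print("cols 310..326");print(np.c_[np.arange(100,124),im.min(2)[100:124,310:327]])
W=lambda l:Rz(-.2243)@np.array(l)+[.4445,.3026,0]
for l in [(-.047,.223,.185),(-.047,.223,.199),(-.064,.223,.185),(-.064,.223,.199),(-.06,.27,.176),(-.068,.27,.176),(-.06,.223,.176),(-.068,.223,.176)]:print(l,proj(W(l),"scene").round(1))
```

```text
cols 310..326
[[100  32  31  30  30  30  32  33  31  31  28  27  29  24  17  14  16  27]
 [101  30  30  31  29  32  32  33  33  30  30  29  26  18  12  14  18  28]
 [102  29  29  30  30  30  32  31  32  31  27  29  51  72  62  32  22  28]
 [103  28  29  28  26  27  27  28  30  30  25  50 149 214 190 106  35  28]
 [104  28  31  28  31  65  75  52  28  26  30  91 210 251 234 139  45  27]
 [105  28  28  29  83 194 224 165  77  26  67 198 249 255 230 122  38  28]
 [106  31  25  56 169 254 255 255 190  84 126 234 254 239 175  94  33  26]
 [107  29  28  53 157 235 255 252 210 192 237 255 255 210 134  84  35  29]
 [108  29  28  46 120 167 201 188 164 178 205 230 229 185 122  67  31  28]
 [109  30  29  44 113 140 147 138 132 141 142 152 168 150  97  44  29  27]
 [110  30  28  43 113 142 143 133 131 139 140 143 147 117  58  30  28  29]
 [111  31  27  42 113 142 143 135 163 175 170 157 146 103  39  27  28  28]
 [112  31  34  49 120 146 144 145 207 234 232 186 121  68  31  29  30  31]
 [113  41  47  74 144 172 167 169 198 217 209 164  90  33  24  29  31  30]
 [114  36  41  76 140 174 180 180 18
[... 306 characters left out ...]
129  90  43  27  26  28  27  28]
 [119  45 142 236 251 236 168 114 126 134 105  52  28  28  28  28  27  30]
 [120  75 201 247 243 195 124 111 125 120  82  33  26  27  27  28  28  26]
 [121 149 234 250 228 149  98  82  88  81  50  28  28  27  29  27  27  27]
 [122 228 244 240 188 118  77  41  37  35  25  27  27  29  28  28  26  28]
 [123 235 238 216 153 101  52  20  16  19  25  29  28  28  27  27  29  27]]
(-0.047, 0.223, 0.185) [321.3 111.3]
(-0.047, 0.223, 0.199) [321.3 107.2]
(-0.064, 0.223, 0.185) [315.5 109.8]
(-0.064, 0.223, 0.199) [315.5 105.8]
(-0.06, 0.27, 0.176) [322.7 102.9]
(-0.068, 0.27, 0.176) [320.1 102.3]
(-0.06, 0.223, 0.176) [316.9 112.7]
(-0.068, 0.223, 0.176) [314.2 112.1]
```

The scene pixels confirm that the blade spans z = 185–199 mm, so the 192 mm centre I assumed is right. About 5.3 mm remain.

>>> {"api": "step_arm", "payload": {
  "plan": [
    [[0,0.05,0,0,0,0.03],[0,0.1,0,0,0,0.06],[0,0.14,0,0,0,0.1],[0,0.17,0,0,0,0.1],[0,0.17,0,0,0,0.1],[0,0.17,0,0,0,0.1]]
  ]
}}

```text
time_s: 11.92
ee_pos: [0.4544, 0.3073, 0.2066]
eef_rot: [-3.14, 0.001, 2.908]
force: [-4.0, -10.1, 11.5]
grip_width: 0.0239
grip_force: 45.0
```

Run:
```python
from h import *
go([.4298,.2004,.2066])
im=cv2.cvtColor(ctrl.camera("top"),4);cv2.imwrite("pics/top6.png",im);gap(im)
print(im.max(2)[208:223,218:235])
```

```text
11.92 [0.4544 0.3073 0.2066] [-3.140e+00  1.000e-03  2.908e+00] [ -4.  -10.1  11.5] -> d [-0.03 -3.66  0.  ] w [0. 0. 0.]
slope 0.001 n 24 sd 0.0005 s 0.6183 [(218, np.float64(224.86), np.float64(0.5)), (219, np.float64(224.79), np.float64(0.3)), (220, np.float64(224.74), np.float64(-0.1))]
[[ 47  45  53  48  50  48  45  49 115 223 255 253 252 252 252 244 219]
 [ 48  48  48  49  50  48  44  70 154 240 254 252 251 252 253 245 218]
 [ 47  47  50  50  48  48  41  77 169 243 251 249 249 250 250 239 209]
 [ 47  50  47  50  50  48  46  93 199 255 253 250 249 249 247 230 199]
 [ 46  49  49  49  50  51  46  99 217 255 255 253 252 253 249 232 205]
 [ 50  46  49  50  49  52  46  96 208 255 255 255 255 255 254 235 200]
 [ 47  47  48  50  53  50  52  72 152 225 249 255 255 255 252 227 189]
 [ 44  44  47  48  50  51  50  49  79 117 145 166 174 175 170 163 172]
 [ 47  47  46  51  52  53  48  46  44  51  54  64  66  66  70  82 105]
 [ 48  48  47  51  50  46  50  49  43  45  46  47  48  48  49  50  53]
 [ 48  50  46  46  47  56  88 104  74  50  50  52  51  51  50  51  54]
 [ 49  50  50  46  43  80 170 210 137  57  50  50  50  55  53  52  55]
 [ 47  45  46  46  41  99 210 255 161  58  44  49  54  51  53  53  54]
 [ 43  43  42  41  47  93 192 238 149  58  43  46  48  49  53  56  53]
 [ 47  48  46  50  92 148 184 188 138 107  86  69  62  52  53  54  56]]
```

>>> {"api": "step_arm", "payload": {
  "plan": [
    [[0,0,0,0,0,0],[0,0,0,0,0,0],[0,0,0,0,0,0],[0,0,0,0,0,0],[0,0,0,0,0,0],[0,0,0,0,0,0],[0,0,0,0,0,0],[0,0,0,0,0,0]]
  ]
}}

```text
time_s: 12.63
ee_pos: [0.4544, 0.3073, 0.2067]
eef_rot: [-3.141, 0.001, 2.908]
force: [-5.0, -9.8, 12.8]
grip_width: 0.0238
grip_force: 45.0
```

Run:
```python
from h import *
go([.4298,.2004,.2066])
im=cv2.cvtColor(ctrl.camera("top"),4);gap(im);s=cv2.cvtColor(ctrl.camera("scene"),4)
cv2.imwrite("pics/v7.png",np.hstack([cv2.resize(im[170:270,200:300],(400,400),interpolation=2),cv2.resize(s[80:280,220:420],(400,400),interpolation=2)]))
```

```text
12.63 [0.4544 0.3073 0.2067] [-3.141e+00  1.000e-03  2.908e+00] [-5.  -9.8 12.8] -> d [-0.03 -3.66  0.01] w [0. 0. 0.]
slope 0.0 n 24 sd 0.0005 s 0.6183 [(218, np.float64(224.88), np.float64(0.5)), (219, np.float64(224.77), np.float64(0.3)), (220, np.float64(224.77), np.float64(-0.2))]
```

View pics/v7.png

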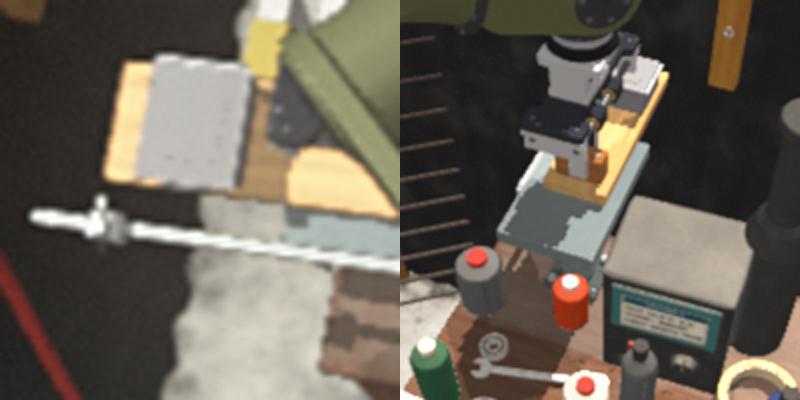

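The board's end edge, at crop (104–122, 62–180), extends onto the blade at (101,200). The cover is shut, the cleat is gripped and the board lies flat.

```bash
python3 -c "
from station import ctrl
print(ctrl.hand_in())"
```

```text
the job is handed in; nothing more can be done
None
```

I pressed the cover shut, then slid the board out until its end was level with the pointer, within about 0.5 mm by the top camera; I handed the job in with the gripper still holding the cleat and pressing the board flat at about 12 N.

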